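# Store a flask weight ring on the cranked rod

### The arm

A 6-joint arm with a two-finger parallel gripper is mounted at the origin on a cart in front of the work surface, level with it; the furniture and walls round the work are solid. World frame = base frame: x ahead of the robot, y to its left, z up, the work surface at z = 0. Lengths are in m, angles in rad, forces in N, time in s.
With the tool pointing down it reaches from about 0.375 to 0.75 m from the base axis. Payload 9 kg.
Tool frame: the origin (TCP) lies midway between the tips of the shut fingers; the grasp point (between the pads) lies 19 mm behind it; z points along the fingers, y is the line along which they close (so a half turn about z gives the same grasp; the last joint's range is limited). The gripper opens to 85 mm and grips with 20 to 120 N. Pads are 22 mm wide; open, the fingers measure 114 mm over their backs; the gripper's body (76 mm by 85 mm) begins 54 mm behind the grasp point. The pads swing forward as they close: fully open they stand 13 mm farther back than shut.
Start: joints at [-1.566, 0.104, 0.097, 1.564, 0, 1.353], TCP at [0.133, -0.585, 0.231] pointing down, gripper open.
Joint ranges: [-2.99, 2.99], [-0.84, 1.86], [-1.1, 1.16], [-1.84, 2.11], [-1.51, 1.56], [-3.14, 3.14]. Speed limits (rad/s): [2.22, 2.22, 2.57, 3.14, 3.14, 3.14].

### API

Orientations are given as a 3x3 rotation matrix whose columns are the frame's x, y, z axes.
In Python, from rig import manip gives the robot as it stands.
- The arm moves only by the shell command python3 -m pendant 'ROWS'. ROWS is JSON, a list of rows, each a list of 3 entries, a list of its own where there are three numbers: the shift along the tool's x, y, z in units of 40 mm (1.0 is 40 mm), then the turn, a rotation vector about the tool's x, y, z in units of 5 degrees (1.0 is 5 degrees), then the opening, from -1 (shut) to 1 (fully open), so that 0 is half open. A call has 1 to 12 rows; each row is the pose to reach, as a shift and turn from the pose commanded when the call began, along the tool's axes at that moment; what a row does not reach only later rows make up. A row lasts 1/12 s, in which the tool goes at most 41.7 mm and 7.16 degrees, less where a joint would pass 70% of its speed; a pose out of reach is approached as far as the arm can. A call with a gripper value outside its range is refused whole. The fingers move at their own pace and stop on an object; the grip force is fixed at half the most. Time passes only in rows, so rows that repeat a pose let the fingers close. It gives the time, the measured TCP pose, the force, the opening and the grip force at its end, in the units of the state.
- manip.get_state(): the state, without advancing time (a new reading comes with each control period).
- manip.camera(name): name is "scene" or "side" or "wrist"; returns the picture (384x512x3 uint8, blue, green, red); there is no depth.
- manip.camera_info(name): a dict with "fx", "fy", "cx", "cy" (pixels), "R" (3x3) and "t" (3): a world point X has camera coordinates R X + t. Camera axes: x right, y down, z forward; pixel columns grow to the right and rows downward; lengths in m; the calibration is good to about 2 mm. A picture is of the moment at which its call begins: read the wrist's pose just before it. camera_info takes no time and is no camera call; for the wrist camera it gives the pose at the moment of the call.
- manip.close_job(): hands the job in; it is judged then, once.
The state is a dict: "clock": time; "joints": joint angles; "joint_vel": joint speeds; "effort": joint torques, N m; "ee_pos": TCP position; "ee_rot": TCP orientation; "contact_force": force on the tool from outside, world axes, zero at the start; "wrist_torque": the same for the moment, N m; "grip_width": finger opening in m; "gripper_force": force on a finger pad.
Only numpy, scipy, OpenCV 4.12 (cv2) and the standard library are available. Lean on these libraries where they do the work, as an engineer would, in place of code of your own. Each camera call takes 0.05 s, during which the arm holds its last target. There are 200 camera calls.

### The job

Put the blue weight ring away: lift it out of the wire draining rack, thread it over the free end of the bent steel rod and slide it along, round both bends, until it hangs against the black rubber-sleeved upright. Then swing the red-tipped keeper at the free end square across the rod so that the ring is locked on, and leave the wash bottle and the beaker where they stand.

Things in the scene. Friction and masses are not known exactly. Their poses are not given: they have to be found in the camera images.
- ring: blue coated weight ring, 0.3 kg: bore 48 mm, outside 84, thickness 18, flat faces. Origin: centre of the bore; its y axis is the ring's axis. Starts on edge in the rack's middle slot, axis level along the rack's y, top 105 mm over the worktop; grip it across its 18 mm thickness at the top, nothing stands beside it there above 69 mm
- rack: draining rack, fixed: white drip tray 120 x 130 x 14 mm, two rails along its y on which the ring stands, four steel wire hoops (tops 69 mm over the worktop) at y = -37.5, -12.5, 12.5, 37.5 mm that hold the ring upright; it lifts straight up. Origin: middle of its underside
- stand: fixed stand, grey base plate 150 x 250 x 15 mm with one bent 12 mm steel rod, level, its axis 125 mm over the worktop. In stand x, y (mm) the rod axis runs (-50, -120) free end, (-50, -35), (50, 23), (50, 115), then turns down into the base. Nothing stands above the rod. Origin on the worktop, base centre at (0, 15)
- rod_end (a point): the rod's free end: the keeper's vertical pivot, on the rod axis, 125 mm over the worktop; pivot head 17 mm diameter, 24 mm high overall. Axes as the stand's: the first run goes along +y from here
- corner_1 (a point): where the axes of the rod's first two straight runs would meet (60 degree bend, rounded to 25 mm radius, so that the rod axis passes 4 mm inside); axes as the stand's
- corner_2 (a point): the same for the second bend; axes as the stand's
- home (a point): on the rod axis, where the ring's plane lies when it hangs against the stop: the upright end of the rod, 20 mm further along +y, in a black rubber sleeve of 22 mm diameter, 22 to 107 mm over the worktop, which the ring's lower half meets. A ring hanging here has its centre 18 mm below this point and its top 24 mm above it. Axes as the stand's
- keeper (a joint): angle (rad) of the keeper, a bar with a red grip on its outer half (13 mm diameter), 51.5 mm long from its vertical pivot at the rod's free end. 0: in line with the rod, pointing outward (stand's -y), so that the ring passes over it; grows as its tip swings to the stand's +x, counter-clockwise from above; 1.57: square across; hard stop 1.65. Stays where left; about 1 N moves it
- keeper_tip (a point): outer end of the keeper's red grip, on its axis, 125 mm over the worktop
- wash_bottle: wash bottle with red bent spout, 66 x 127 x 206 mm, standing behind the stand: leave alone. Origin on the worktop under the middle of its outline, spout included; the bottle itself stands 30 mm from there along its -y
- beaker_250: glass beaker, 77 mm wide and 95 mm high: leave alone. Origin: middle of its underside.
Not all that is in view belongs to the job. There is more than one size of the ring; the job needs the smallest.

How it is judged:
On the way, in this order (a step that is already met when the one before it is completed fails the run):
1. the ring is threaded on the rod's first run (y of ring in the frame of rod_end between 0.012 and 0.09 m and x of ring in the frame of rod_end between -0.024 and 0.024 m and z of ring in the frame of rod_end between -0.026 and 0.024 m), for 0.05 s.
2. the ring has come round both bends to the upright (y of ring in the frame of home between -0.01 and 0.01 m and x of ring in the frame of home between -0.022 and 0.022 m and z of ring in the frame of home between -0.026 and 0.022 m), for 0.2 s.
At the end, for the whole second after the job is handed in: the blue ring hangs at rest on the rod's last run, its centre within 10 mm along the rod of its place against the sleeved upright and below the rod, its axis within 0.3 rad of the run; the keeper stands across the rod, at 1.3 rad or more (y of ring in the frame of home between -0.01 and 0.01 m and x of ring in the frame of home between -0.012 and 0.012 m and z of ring in the frame of home between -0.026 and -0.01 m and angle between the y axis of ring and the y axis of stand, either way round below 0.3 rad and linear speed of ring below 0.02 m/s and value of joint keeper above 1.3 rad); the robot touches nothing.
It fails at once if the wash bottle or the beaker is shifted by more than 20 mm (distance of any of wash_bottle, beaker_250 from where it was at the start of the episode above 0.02 m).
It also fails if it takes over 62 s, if anything falls off the work surface, if the arm or the gripper's body presses on something with over 40 N, if the wrist force passes 120 N, or if a joint passes its speed limit or range.

## Working session

There is one attempt and no reset: what is moved stays moved. The work goes in short steps, Python scripts to look and compute and a shell command to move; the robot and the scene stay as the last step left them, time stands still between calls to the robot, and variables do not carry over. Pictures are saved under pics/ and viewed, at most 10 in all, crops included, and the job is handed in when it is done.

```bash
ls; mkdir -p pics
python3 - <<'E'
from rig import manip
import cv2,numpy as np
for n in("scene","side"):
    cv2.imwrite(f"pics/{n}0.png",manip.camera(n)); c=manip.camera_info(n); print(n,c)
s=manip.get_state();print(s["ee_pos"],s["ee_rot"],s["grip_width"],s["clock"])
E
```

```text
pics
scene {'fx': 413.1075926378378, 'fy': 413.1075926378378, 'cx': 251.05789615407346, 'cy': 192.6187966752868, 'R': array([[ 0.8409499 , -0.54052213,  0.0252804 ],
       [-0.21087805, -0.37039562, -0.9046201 ],
       [ 0.49833093,  0.7554091 , -0.42546841]]), 't': array([-0.56234088,  0.15321811,  1.00766037])}
side {'fx': 451.88512952364, 'fy': 451.88512952364, 'cx': 256.8051760051005, 'cy': 190.97922346134715, 'R': array([[ 0.9309983 , -0.36500561,  0.00361547],
       [-0.23326278, -0.60252979, -0.76324723],
       [ 0.28076795,  0.70973852, -0.64609643]]), 't': array([-0.60662203,  0.12123742,  1.16017485])}
[ 0.1325708  -0.58486526  0.23061351] [[ 9.75288220e-01  2.20936387e-01 -1.46417138e-05]
 [ 2.20936246e-01 -9.75287520e-01  1.19505372e-03]
 [ 2.49750970e-04 -1.16875670e-03 -9.99999286e-01]] 0.08525075470304869 0.1
```

View pics/scene0.png

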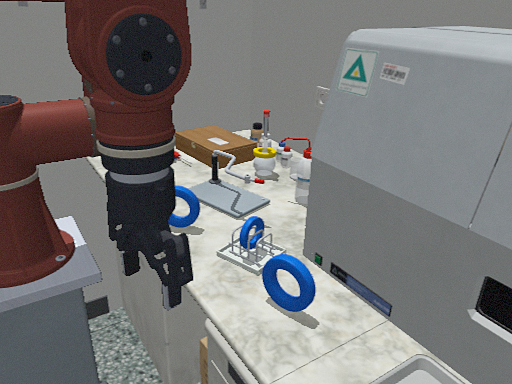

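View pics/side0.png

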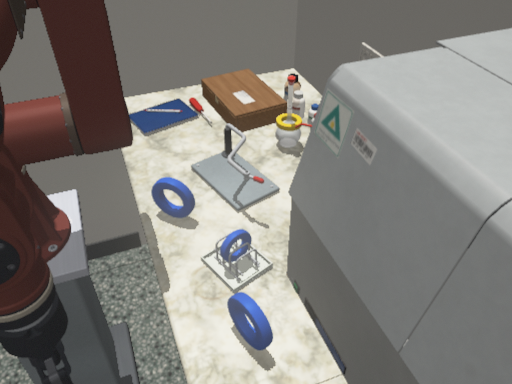

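Candidates for the ring, in scene pixels: blue ring at (183,206), blue ring in the rack at (252,232), blue ring at (289,282). The one in the rack is visibly the smallest and matches the description. I'll check it in a close crop.

Run:
```python
import cv2,numpy as np
a=cv2.imread("pics/scene0.png")[130:280,190:320]; b=cv2.imread("pics/side0.png")[115:290,185:285]
a=cv2.resize(a,None,fx=3.4,fy=3.4,interpolation=cv2.INTER_CUBIC);b=cv2.resize(b,None,fx=3.4,fy=3.4,interpolation=cv2.INTER_CUBIC)
o=np.zeros((600,790,3),np.uint8);o[:a.shape[0],:a.shape[1]]=a;o[:b.shape[0],445:445+b.shape[1]]=b
for k in range(0,13):cv2.line(o,(k*34,0),(k*34,4),(0,255,255),1)
cv2.imwrite("pics/crop1.png",o)
```

```text
(no output)
```

View pics/crop1.png

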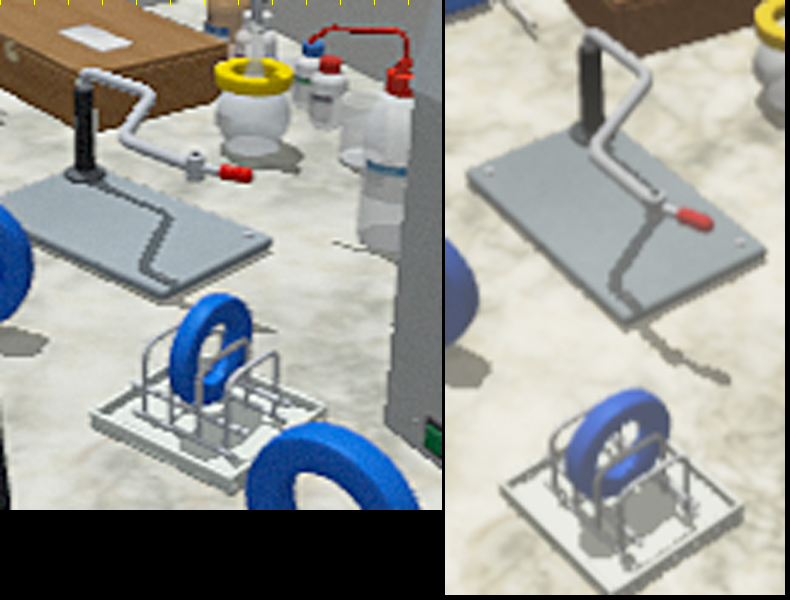

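The crop shows the small ring alone in the rack (scene ≈(252,232), side ≈(236,244)); the rod, with its sleeved upright and red keeper, is clear in both views. Next I compute positions.

```bash
cat > h.py <<'E'
import numpy as np,cv2
from rig import manip
def ray(c,p):
    d=c["R"].T@np.array([(p[0]-c["cx"])/c["fx"],(p[1]-c["cy"])/c["fy"],1.]); return -c["R"].T@c["t"],d
def plane(c,p,z):
    o,d=ray(c,p); return o+d*(z-o[2])/d[2]
def tri(l):
    A=np.zeros((3,3));b=np.zeros(3)
    for c,p in l:
        o,d=ray(c,p);d=d/np.linalg.norm(d);M=np.eye(3)-np.outer(d,d);A+=M;b+=M@o
    return np.linalg.solve(A,b)
def proj(c,X):
    q=c["R"]@np.asarray(X)+c["t"]; return np.array([c["fx"]*q[0]/q[2]+c["cx"],c["fy"]*q[1]/q[2]+c["cy"]])
E
python3 - <<'E'
from h import *
np.set_printoptions(precision=4,suppress=True)
S=manip.camera_info("scene");D=manip.camera_info("side")
fs=lambda u,v:(190+u/3.4,130+v/3.4); fd=lambda u,v:(185+(u-445)/3.4,115+v/3.4)
pts={"tip":((252,175),(713,224)),"piv":((195,163),(655,200)),"c1":((125,139),(597,148)),"c2":((153,97),(645,78)),"home":((85,76),(590,36))}
for k,(a,b) in pts.items(): print(k,tri([(S,fs(*a)),(D,fd(*b))]),plane(S,fs(*a),.125),plane(D,fd(*b),.125))
for k,p in {"L":(470,178),"B":(628,320),"R":(765,248)}.items():print("base",k,plane(D,fd(*p),.015))
for k,p in {"B":(163,293),"R":(270,240)}.items():print("baseS",k,plane(S,fs(*p),.015))
for k,p in {"L":(500,485),"R":(743,508)}.items():print("tray",k,plane(D,fd(*p),.014))
for k,p in {"L":(92,412),"R":(327,408),"B":(235,483)}.items():print("trayS",k,plane(S,fs(*p),.014))
for n,c,r in(("scene",S,(235,205,275,255)),("side",D,(215,225,255,265))):
    im=cv2.imread(f"pics/{n}0.png");h=cv2.cvtColor(im,cv2.COLOR_BGR2HSV)
    m=cv2.inRange(h,(105,150,50),(125,255,255));k=np.zeros_like(m);k[r[1]:r[3],r[0]:r[2]]=1;m*=k
    q=cv2.findNonZero(m);e=cv2.minEnclosingCircle(q);el=cv2.fitEllipse(cv2.convexHull(q));print(n,el,plane(c,el[0],.063))
    if n=="scene":a=el[0]
    else:print("ring",tri([(S,a),(D,el[0])]))
E
```

```text
tip [ 0.6126 -0.1481  0.1218] [ 0.6083 -0.1548  0.125 ] [ 0.6109 -0.1512  0.125 ]
piv [ 0.581  -0.1098  0.1251] [ 0.5811 -0.1112  0.125 ] [ 0.5807 -0.1085  0.125 ]
c1 [ 0.5641 -0.0227  0.1189] [ 0.5566 -0.0376  0.125 ] [ 0.5612 -0.0295  0.125 ]
c2 [0.6329 0.0487 0.1232] [0.6299 0.0389 0.125 ] [0.631  0.0503 0.125 ]
home [0.613  0.1412 0.1168] [0.6021 0.1194 0.125 ] [0.6089 0.1295 0.125 ]
base L [0.4862 0.1126 0.015 ]
base B [ 0.5544 -0.1141  0.015 ]
base R [ 0.6922 -0.0713  0.015 ]
baseS B [ 0.548  -0.1175  0.015 ]
baseS R [ 0.6848 -0.0796  0.015 ]
tray L [ 0.4114 -0.2436  0.014 ]
tray R [ 0.5644 -0.3258  0.014 ]
trayS L [ 0.4107 -0.2452  0.014 ]
trayS R [ 0.5619 -0.3281  0.014 ]
trayS B [ 0.4524 -0.3701  0.014 ]
scene ((251.20037841796875, 232.3385772705078), (21.573640823364258, 34.7402458190918), 21.441524505615234) [ 0.4871 -0.2802  0.063 ]Traceback (most recent call last):
  File "<stdin>", line 14, in <module>
cv2.error: OpenCV(4.12.0) /io/opencv/modules/imgproc/src/shapedescr.cpp:201: error: (-215:Assertion failed) count >= 0 && (depth == CV_32F || depth == CV_32S) in function 'minEnclosingCircle'
```

```bash
cat >> h.py <<'E'
def go(x,y,z,yawdeg):
    "shift (40mm units) and turn (5deg units) from measured pose to a tool-down pose whose tool x has this world yaw"
    s=manip.get_state();R=np.array(s["ee_rot"]);a=np.radians(yawdeg)
    T=np.array([[np.cos(a),np.sin(a),0],[np.sin(a),-np.cos(a),0],[0,0,-1.]])
    print("shift",R.T@(np.array([x,y,z])-s["ee_pos"])/.04,"turn",cv2.Rodrigues(R.T@T)[0].ravel()/np.radians(5),"yaw now",np.degrees(np.arctan2(R[1,0],R[0,0])))
np.set_printoptions(precision=3,suppress=True)
E
python3 - <<'E'
from h import *
S=manip.camera_info("scene");D=manip.camera_info("side")
P=[]
for n,c,r in(("scene",S,(235,205,275,255)),("side",D,(215,225,255,265))):
    im=cv2.imread(f"pics/{n}0.png");h=cv2.cvtColor(im,cv2.COLOR_BGR2HSV)
    m=cv2.inRange(h,(100,130,40),(130,255,255));k=np.zeros_like(m);k[r[1]:r[3],r[0]:r[2]]=1;m=m*k
    q=cv2.findNonZero(m);hull=cv2.convexHull(q);M=cv2.moments(hull);g=(M["m10"]/M["m00"],M["m01"]/M["m00"]);P.append((c,g));print(n,len(q),g,plane(c,g,.063))
print("ring",tri(P))
go(.487,-.284,.23,19.5)
E
```

```text
scene 456 (251.0719696969697, 232.1025641025641) [ 0.487 -0.279  0.063]
side 129 (234.82650480526047, 241.46686899342436) [ 0.491 -0.267  0.063]
ring [ 0.495 -0.263  0.055]
shift [10.304 -5.378  0.024] turn [-0.013 -0.004 -1.347] yaw now 12.764029573508328
```

```bash
python3 -m pendant '[[[0.4,-0.2,0],[0,0,-0.7],0.2],[[1.2,-0.6,0],[0,0,-2],0.2],[[2.1,-1.1,0],[0,0,-3.4],0.2],[[3,-1.6,0],[0,0,-4.8],0.2],[[3.9,-2,0],[0,0,-6.2],0.2],[[4.8,-2.5,0],[0,0,-7.6],0.2],[[5.7,-3,0],[0,0,-9],0.2],[[6.6,-3.5,0],[0,0,-10.4],0.2],[[7.5,-3.9,0],[0,0,-11.8],0.2],[[8.4,-4.4,0],[0,0,-13.2],0.2],[[9.2,-4.8,0],[0,0,-14.4],0.2],[[9.8,-5.1,0],[0,0,-15.4],0.2]]'
python3 - <<'E'
from h import *
go(.487,-.284,.23,199.5)
E
```

```text
clock: 1.1
ee_pos: [0.4716, -0.2971, 0.231]
ee_rot: [[-0.003, 1.0, -0.0], [1.0, 0.003, 0.001], [0.001, -0.0, -1.0]]
contact_force: [0.9, -0.6, -0.5]
grip_width: 0.0508
gripper_force: 0.0
shift [0.327 0.387 0.026] turn [  0.006  -0.004 -21.865] yaw now 90.1745982334708
```

```bash
python3 -m pendant '[[[0.1,0.1,0],[0,0,-1.4],0.2],[[0.2,0.2,0],[0,0,-2.8],0.2],[[0.3,0.4,0],[0,0,-4.2],0.2],[[0.33,0.4,0],[0,0,-5.6],0.2],[[0.33,0.4,0],[0,0,-7],0.2],[[0.33,0.4,0],[0,0,-8.4],0.2],[[0.33,0.4,0],[0,0,-9.8],0.2],[[0.33,0.4,0],[0,0,-11.2],0.2],[[0.33,0.4,0],[0,0,-12.6],0.2],[[0.33,0.4,0],[0,0,-14],0.2],[[0.33,0.4,0],[0,0,-15.4],0.2],[[0.33,0.4,0],[0,0,-16.8],0.2]]'
python3 -m pendant '[[[0,0,0],[0,0,-1.4],0.2],[[0,0,0],[0,0,-2.8],0.2],[[0,0,0],[0,0,-4.2],0.2],[[0,0,0],[0,0,-5],0.2],[[0,0,0],[0,0,-5],0.2],[[0,0,0],[0,0,-5],0.2]]'
python3 - <<'E'
from h import *
W=manip.camera_info("wrist");im=manip.camera("wrist");cv2.imwrite("pics/w1.png",im);print(W,manip.get_state()["joints"])
go(.487,-.284,.078,199.5)
for n,p in dict(L=(.4112,-.2444,.014),R=(.563,-.327,.014),B=(.4524,-.3701,.014),top=(.487,-.284,.105)).items():print(n,proj(W,p))
E
```

```text
clock: 2.1
ee_pos: [0.4857, -0.2863, 0.2308]
ee_rot: [[-0.995, 0.103, -0.001], [0.103, 0.995, 0.0], [0.001, 0.0, -1.0]]
contact_force: [-0.1, 0.3, 0.4]
grip_width: 0.0511
gripper_force: 0.0
clock: 2.6
ee_pos: [0.4858, -0.2864, 0.231]
ee_rot: [[-0.948, -0.319, -0.0], [-0.319, 0.948, 0.0], [0.0, 0.0, -1.0]]
contact_force: [0.1, 0.3, 0.4]
grip_width: 0.0513
gripper_force: 0.0
{'fx': 312.02428401993694, 'fy': 312.02428401993694, 'cx': 251.26951099509813, 'cy': 191.4748568366319, 'R': array([[-0.32 ,  0.947,  0.   ],
       [ 0.895,  0.302,  0.327],
       [ 0.31 ,  0.105, -0.945]]), 't': array([ 0.426, -0.39 ,  0.26 ])} [-0.765 -0.006 -0.016  1.561 -0.    -1.089]
shift [-0.049  0.047  3.826] turn [ 0.003 -0.003 -0.18 ] yaw now -161.39770462944284
L [307.775 109.876]
R [199.97  207.395]
B [189.372 108.799]
top [252.867 185.326]
```

View pics/w1.png

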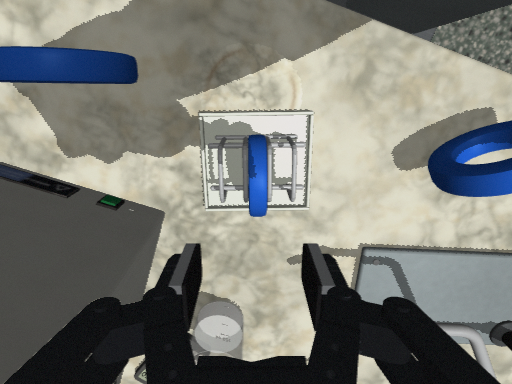

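The wrist picture shows the rack ring at columns ≈247–270, rows 135–217, straight below the gripper and aligned with the fingers. The clear beaker stands at (218,322), the stand at lower right.

Run:
```python
from h import *
W=manip.camera_info("wrist");im=cv2.imread("pics/w1.png")
h=cv2.cvtColor(im,cv2.COLOR_BGR2HSV);m=cv2.inRange(h,(100,130,40),(130,255,255));m[:, :235]=0;m[:,285:]=0;m[:120]=0;m[230:]=0
for v in range(135,218,8):
    u=np.where(m[v])[0];print(v,u.min(),u.max(),plane(W,(u.min()/2+u.max()/2,v),.105)[:2] if v>150 else '')
Tm=lambda u,v:plane(W,(u,v),.014)[:2]
c=[Tm(198,112),Tm(313,111),Tm(311,208),Tm(205,210)];print(c,sum(c)/4)
e=c[1]-c[0];print(np.degrees(np.arctan2(e[1],e[0]))-90)
print("beaker",plane(W,(218,322),.095), "ring centroid",plane(W,(258.5,176),.09))
s=manip.get_state();print(s["ee_pos"],np.array(s["ee_rot"])[:,1])
```

```text
135 251 262 
143 248 266 
151 248 266 [ 0.456 -0.291]
159 248 266 [ 0.463 -0.288]
167 248 266 [ 0.47  -0.286]
175 249 266 [ 0.477 -0.283]
183 249 266 [ 0.484 -0.281]
191 249 266 [ 0.491 -0.278]
199 249 266 [ 0.498 -0.276]
207 249 266 [ 0.506 -0.273]
215 251 263 [ 0.513 -0.271]
[array([ 0.453, -0.36 ]), array([ 0.411, -0.238]), array([ 0.52 , -0.196]), array([ 0.564, -0.32 ])] [ 0.487 -0.279]
19.12270250466686
beaker [ 0.653 -0.268  0.095] ring centroid [ 0.481 -0.28   0.09 ]
[ 0.486 -0.286  0.231] [-0.319  0.948  0.   ]
```

Run:
```python
from h import *
go(.487,-.2795,.078,199.1)
```

```text
shift [-0.085  0.154  3.826] turn [ 0.003 -0.003 -0.1  ] yaw now -161.39770462944284
```

```bash
python3 -m pendant '[[[-0.08,0.15,0.6],[0,0,-0.1],0.2],[[-0.08,0.15,1.4],[0,0,-0.1],0.2],[[-0.08,0.15,2.2],[0,0,-0.1],0.2],[[-0.08,0.15,3],[0,0,-0.1],0.2],[[-0.08,0.15,3.6],[0,0,-0.1],0.2],[[-0.08,0.15,3.82],[0,0,-0.1],0.2],[[-0.08,0.15,3.82],[0,0,-0.1],0.2],[[-0.08,0.15,3.82],[0,0,-0.1],-1],[[-0.08,0.15,3.82],[0,0,-0.1],-1],[[-0.08,0.15,3.82],[0,0,-0.1],-1],[[-0.08,0.15,3.82],[0,0,-0.1],-1],[[-0.08,0.15,3.82],[0,0,-0.1],-1]]'
python3 -m pendant '[[[0,0,0],[0,0,0],-1],[[0,0,0],[0,0,0],-1],[[0,0,0],[0,0,0],-1]]'
```

```text
clock: 3.65
ee_pos: [0.488, -0.2808, 0.0808]
ee_rot: [[-0.944, -0.33, 0.002], [-0.33, 0.944, -0.002], [-0.002, -0.003, -1.0]]
contact_force: [-0.8, 0.3, 7.9]
grip_width: 0.0172
gripper_force: 59.1
clock: 3.9
ee_pos: [0.488, -0.2808, 0.0808]
ee_rot: [[-0.944, -0.33, 0.002], [-0.33, 0.944, -0.003], [-0.002, -0.003, -1.0]]
contact_force: [0.4, 1.5, 6.9]
grip_width: 0.0167
gripper_force: 59.1
```

Run:
```python
from h import *
go(.487,-.2795,.29,199.1)
go(.56,-.17,.29,197)
```

```text
shift [ 0.005  0.023 -5.231] turn [-0.037  0.018  0.03 ] yaw now -160.74766658124022
shift [-2.62   2.005 -5.233] turn [-0.036  0.018  0.45 ] yaw now -160.74766658124022
```

```bash
python3 -m pendant '[[[0,0,-0.3],[0,0,0],-1],[[0,0,-0.9],[0,0,0],-1],[[0,0,-1.7],[0,0,0],-1],[[0,0,-2.5],[0,0,0],-1],[[0,0,-3.3],[0,0,0],-1],[[-0.4,0.3,-4],[0,0,0],-1],[[-1,0.8,-4.6],[0,0,0.2],-1],[[-1.7,1.3,-5.1],[0,0,0.4],-1],[[-2.3,1.8,-5.2],[0,0,0.4],-1],[[-2.6,2,-5.2],[0,0,0.4],-1],[[-2.6,2,-5.2],[0,0,0.4],-1],[[-2.6,2,-5.2],[0,0,0.4],-1]]'
python3 -m pendant '[[[0,0,0],[0,0,0],-1],[[0,0,0],[0,0,0],-1]]'
python3 - <<'E'
from h import *
W=manip.camera_info("wrist");im=manip.camera("wrist");cv2.imwrite("pics/w2.png",im)
import pickle;pickle.dump(W,open("w2.pkl","wb"))
E
```

```text
clock: 4.9
ee_pos: [0.5589, -0.1693, 0.287]
ee_rot: [[-0.954, -0.298, -0.0], [-0.298, 0.954, -0.0], [0.0, -0.0, -1.0]]
contact_force: [-0.5, -0.4, -2.4]
grip_width: 0.017
gripper_force: 60.4
clock: 5.07
ee_pos: [0.5582, -0.1707, 0.2864]
ee_rot: [[-0.955, -0.296, -0.001], [-0.296, 0.955, -0.0], [0.001, 0.0, -1.0]]
contact_force: [0.1, 0.1, -2.9]
grip_width: 0.0167
gripper_force: 60.4
```

View pics/w2.png

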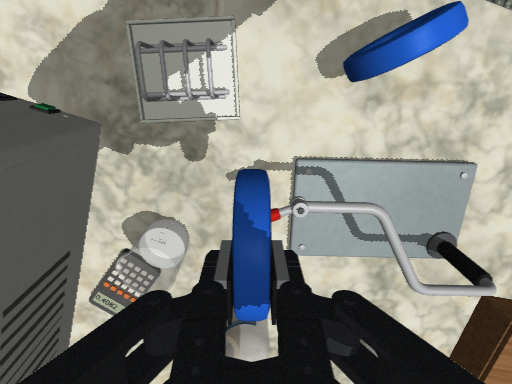

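The wrist picture shows the ring in the gripper at (251,243), the red keeper tip at (276,214), the pivot at (300,208), bends near (385,208) and (413,291), and the upright at (492,290). The keeper points a little off the rod line.

Run:
```python
from h import *
import pickle;W=pickle.load(open("w2.pkl","rb"))
px=[((-50,-120),(300,208),.125+.012),((-50,-35),(386,207),.125),((50,23),(413,291),.125),((50,115),(491,291),.125),
((-75,-110),(297,158),.015),((-75,140),(476,162),.015),((75,140),(473,259),.015),((75,-110),(291,254),.015)]
A=np.array([p[0] for p in px])/1e3;B=np.array([plane(W,p[1],p[2])[:2] for p in px])
a=A.mean(0);b=B.mean(0);U,_,V=np.linalg.svd((A-a).T@(B-b));R=V.T@U.T;t=b-R@a
print("yaw",np.degrees(np.arctan2(R[1,0],R[0,0])),"origin",t,"\nres mm",(B-(A@R.T+t))*1e3)
f=lambda x,y:R@np.array([x,y])/1e3+t
for n,p in dict(end=(-50,-120),c1=(-50,-35),c2=(50,23),home=(50,95)).items():print(n,f(*p))
np.savez("stand.npz",R=R,t=t)
tip=plane(W,(272,215),.125)[:2]-f(-50,-120);d=R.T@tip;print("keeper part visible",d*1e3,"angle",np.arctan2(d[0],-d[1]))
im=cv2.imread("pics/w2.png");h=cv2.cvtColor(im,cv2.COLOR_BGR2HSV);m=cv2.inRange(h,(100,130,40),(130,255,255));m[:150]=0;m[340:]=0;m[:,:225]=0;m[:,280:]=0
for v in(175,190,220,240,300,310):u=np.where(m[v])[0];print(v,u.min(),u.max())
```

```text
yaw 16.512485845069833 origin [0.591 0.02 ] 
res mm [[-1.838 -4.268]
 [-1.405  3.361]
 [ 5.61  -5.641]
 [ 4.991 -7.54 ]
 [-1.153 -1.489]
 [ 3.031 -6.885]
 [-5.928 24.706]
 [-3.309 -2.244]]
end [ 0.577 -0.109]
c1 [ 0.553 -0.028]
c2 [0.633 0.056]
home [0.612 0.125]
keeper part visible [ 10.223 -30.606] angle 0.32235108901075304
175 237 266
190 235 268
220 233 270
240 232 270
300 234 269
310 235 268
```

Run:
```python
from h import *
import pickle;W=pickle.load(open("w2.pkl","rb"))
px=[((-50,-120),(300,208),.137),((-50,-35),(386,207),.125),((50,23),(413,291),.125),((50,115),(491,291),.125),
((-75,-110),(297,158),.015),((-75,140),(476,162),.015),((75,-110),(291,254),.015)]
A=np.array([p[0] for p in px])/1e3;B=np.array([plane(W,p[1],p[2])[:2] for p in px])
a=A.mean(0);b=B.mean(0);U,_,V=np.linalg.svd((A-a).T@(B-b));R=V.T@U.T;t=b-R@a
print("yaw",np.degrees(np.arctan2(R[1,0],R[0,0])),"origin",t,"\nres mm",(B-(A@R.T+t))*1e3)
f=lambda x,y:R@np.array([x,y])/1e3+t
for n,p in dict(end=(-50,-120),c1=(-50,-35),c2=(50,23),home=(50,95)).items():print(n,f(*p))
np.savez("stand.npz",R=R,t=t)
tip=plane(W,(272,215),.125)[:2]-f(-50,-120);d=R.T@tip;print("keeper part visible",d*1e3,"angle",np.arctan2(d[0],-d[1]))
# scene/side reprojection, for view
o=[]
for n,r in(("scene",(130,200,190,320)),("side",(110,190,185,285))):
    c=manip.camera_info(n);im=cv2.imread(f"pics/{n}0.png")
    print(n,[proj(c,[*f(*p),.125]).round(1) for p in((-50,-120),(-50,-35),(50,23),(50,115))])
```

```text
yaw 15.339401609820062 origin [0.592 0.016] 
res mm [[-0.374 -0.916]
 [-1.615  6.236]
 [ 3.697 -1.123]
 [ 1.266 -3.539]
 [ 0.255  1.315]
 [-0.483 -5.485]
 [-2.744  3.513]]
end [ 0.576 -0.113]
c1 [ 0.553 -0.031]
c2 [0.635 0.052]
home [0.615 0.121]
keeper part visible [ 13.145 -27.545] angle 0.44526661898545256
scene [array([246. , 178.5]), array([224.6, 170.3]), array([234.2, 157. ]), array([214.1, 150.1])]
side [array([245.6, 175.2]), array([227.1, 159.4]), array([244.8, 137.4]), array([226.9, 123.7])]
```

```bash
cat >> h.py <<'E'
def plan(wps,off=(0,0)):
    "waypoints (stand x,y mm, z m, ring yaw rel. to stand deg) -> shifts/turns from the measured pose"
    d=np.load("stand.npz");s=manip.get_state();R=np.array(s["ee_rot"]);p=np.array(s["ee_pos"]);ya=np.radians(16)
    Rs=np.array([[np.cos(ya),-np.sin(ya)],[np.sin(ya),np.cos(ya)]]);t=np.array([.5925,.0165])
    y0=np.degrees(np.arctan2(R[1,0],R[0,0]))
    q=Rs.T@(p[:2]-t)*1e3;print("now stand",q,"z",p[2],"rel yaw",(y0-196+180)%360-180,"F",s["contact_force"],"t",s["clock"],"w",s["grip_width"])
    for x,y,z,r in wps:
        w=np.array([*(Rs@np.array([x,y])/1e3+t),z]);dy=(196+r-y0+180)%360-180
        print(np.round(R.T@(w-p)/.04,2),"turn z",round(-dy/5,2))
E
python3 - <<'E'
from h import *
plan([(-15,-200,.287,12),(-15,-200,.149,12),(-29,-167,.149,12),(-50,-120,.149,10),(-50,-90,.149,0)])
S=manip.camera_info("scene");print("bottle",plane(S,(301.8,199),0),"spout end",plane(S,(280,141),.2))
E
```

```text
now stand [ -84.6   -170.535] z 0.2864241403229581 rel yaw 1.1917373968141192 F [-0.018 -0.315 -3.89 ] t 5.1167 w 0.016855660180447533
[-1.72 -0.77 -0.02] turn z -2.16
[-1.73 -0.77  3.43] turn z -2.16
[-1.39  0.06  3.43] turn z -2.16
[-0.89  1.24  3.44] turn z -1.76
[-0.91  1.99  3.44] turn z 0.24
bottle [ 0.801 -0.098  0.   ] spout end [ 0.72 -0.07  0.2 ]
```

```bash
python3 -m pendant '[[[-0.4,-0.2,0],[0,0,-0.5],-1],[[-1,-0.5,0],[0,0,-1.2],-1],[[-1.6,-0.7,0],[0,0,-2],-1],[[-1.72,-0.77,0.4],[0,0,-2.16],-1],[[-1.72,-0.77,1],[0,0,-2.16],-1],[[-1.72,-0.77,1.7],[0,0,-2.16],-1],[[-1.72,-0.77,2.4],[0,0,-2.16],-1],[[-1.72,-0.77,2.9],[0,0,-2.16],-1],[[-1.72,-0.77,3.2],[0,0,-2.16],-1],[[-1.72,-0.77,3.38],[0,0,-2.16],-1],[[-1.72,-0.77,3.38],[0,0,-2.16],-1],[[-1.72,-0.77,3.38],[0,0,-2.16],-1]]'
python3 - <<'E'
from h import *
plan([(-15,-200,.149,12),(-29,-167,.149,12),(-50,-120,.149,10),(-50,-90,.149,0)])
a=manip.camera("side")[90:240,160:310];b=manip.camera("scene")[100:250,180:330]
cv2.imwrite("pics/c2.png",np.hstack([cv2.resize(x,(396,396),interpolation=cv2.INTER_CUBIC) for x in(a,b)]))
E
```

```text
clock: 6.12
ee_pos: [0.6338, -0.1794, 0.1524]
ee_rot: [[-0.883, -0.47, 0.001], [-0.47, 0.883, -0.001], [-0.001, -0.001, -1.0]]
contact_force: [-0.8, 0.1, -3.0]
grip_width: 0.017
gripper_force: 60.3
now stand [ -14.277 -199.707] z 0.15239132044919748 rel yaw 12.039668593470878 F [-0.842  0.128 -2.997] t 6.1167 w 0.016965289774700694
[ 0.02 -0.    0.08] turn z 0.01
[0.19 0.88 0.08] turn z 0.01
[0.46 2.14 0.08] turn z 0.41
[0.3  2.87 0.08] turn z 2.41
```

View pics/c2.png

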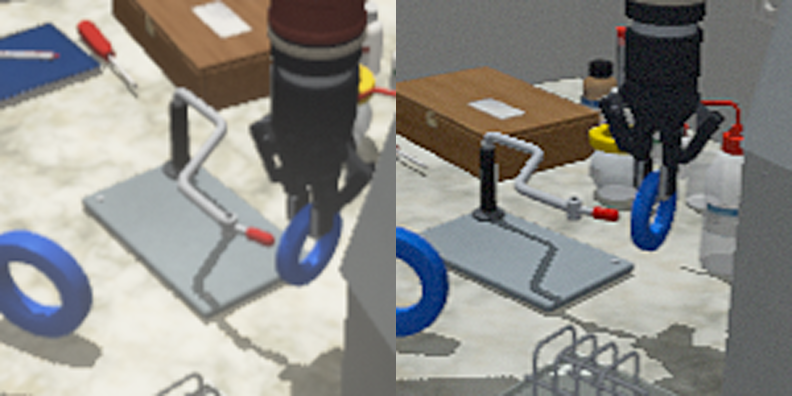

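The picture shows the bore facing the keeper tip (side crop (262,237), ring (308,245)) at about the right height. I'll thread it now.

```bash
python3 -m pendant '[[[0.04,0.15,0.08],[0,0,0],-1],[[0.1,0.4,0.08],[0,0,0],-1],[[0.15,0.65,0.08],[0,0,0],-1],[[0.19,0.88,0.08],[0,0,0],-1],[[0.24,1.13,0.08],[0,0,0],-1],[[0.3,1.4,0.08],[0,0,0],-1],[[0.36,1.65,0.08],[0,0,0.1],-1],[[0.41,1.9,0.08],[0,0,0.3],-1],[[0.46,2.14,0.08],[0,0,0.5],-1],[[0.43,2.35,0.08],[0,0,1],-1],[[0.39,2.5,0.08],[0,0,1.5],-1],[[0.39,2.5,0.08],[0,0,1.5],-1]]'
python3 - <<'E'
from h import *
plan([(-50,-80,.148,0),(-50,-55,.148,0),(-49,-45,.148,-15),(-46,-37,.148,-30),(-40,-30,.148,-45),(-30,-23,.148,-60),(0,-6,.148,-60)])
a=manip.camera("side")[90:240,160:310];b=manip.camera("scene")[100:250,180:330]
cv2.imwrite("pics/c3.png",np.hstack([cv2.resize(x,(396,396),interpolation=cv2.INTER_CUBIC) for x in(a,b)]))
E
```

```text
clock: 7.22
ee_pos: [0.5725, -0.0968, 0.1487]
ee_rot: [[-0.937, -0.35, 0.001], [-0.35, 0.937, -0.0], [-0.001, -0.0, -1.0]]
contact_force: [0.1, -0.0, -3.2]
grip_width: 0.0166
gripper_force: 60.5
now stand [ -50.433 -103.43 ] z 0.1486966407002236 rel yaw 4.496627231220373 F [ 0.094 -0.041 -3.21 ] t 7.2167 w 0.016616474023077622
[-0.06  0.58  0.02] turn z 0.9
[-0.11  1.21  0.02] turn z 0.9
[-0.15  1.45  0.02] turn z 3.9
[-0.24  1.65  0.02] turn z 6.9
[-0.4   1.81  0.02] turn z 9.9
[-0.67  1.96  0.02] turn z 12.9
[-1.45  2.33  0.02] turn z 12.9
```

View pics/c3.png

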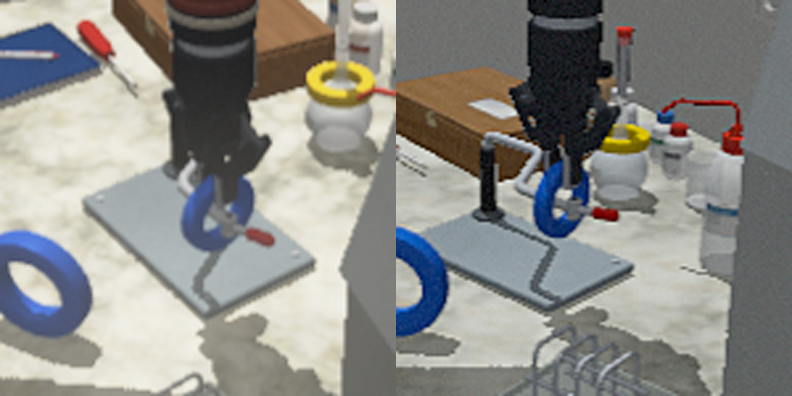

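The ring is on the rod's first run, with the keeper outside it and no contact force. On round the first bend.

```bash
python3 -m pendant '[[[-0.06,0.3,0],[0,0,0.5],-1],[[-0.07,0.6,0],[0,0,0.9],-1],[[-0.09,0.9,0],[0,0,0.9],-1],[[-0.11,1.15,0],[0,0,1.2],-1],[[-0.13,1.33,0],[0,0,2.5],-1],[[-0.15,1.45,0],[0,0,3.9],-1],[[-0.19,1.55,0],[0,0,5.3],-1],[[-0.24,1.65,0],[0,0,6.7],-1],[[-0.31,1.73,0],[0,0,8.1],-1],[[-0.4,1.81,0],[0,0,9.5],-1],[[-0.52,1.88,0],[0,0,10.9],-1],[[-0.6,1.92,0],[0,0,12],-1]]'
python3 - <<'E'
from h import *
plan([(-30,-23,.148,-60),(0,-6,.148,-60),(31,12,.148,-60),(40,18,.148,-45),(46,25,.148,-30),(49,33,.148,-15),(50,44,.148,0),(50,70,.148,0)])
E
```

```text
clock: 8.32
ee_pos: [0.5685, -0.0174, 0.1482]
ee_rot: [[-0.77, 0.638, 0.0], [0.638, 0.77, -0.0], [-0.0, 0.0, -1.0]]
contact_force: [-0.0, 0.3, -2.8]
grip_width: 0.0168
gripper_force: 60.4
now stand [-32.41  -25.941] z 0.1481872103913658 rel yaw -55.665876888560746 F [-0.042  0.271 -2.818] t 8.3167 w 0.016772806484466437
[0.03 0.09 0.  ] turn z 0.87
[-0.05  0.95  0.  ] turn z 0.87
[-0.11  1.84  0.  ] turn z 0.87
[-0.11  2.11  0.  ] turn z -2.13
[-0.05  2.34  0.  ] turn z -5.13
[0.07 2.51 0.  ] turn z -8.13
[0.28 2.69 0.  ] turn z -11.13
[0.82 3.05 0.  ] turn z -11.13
```

```bash
python3 -m pendant '[[[0,0.2,0],[0,0,0.6],-1],[[-0.03,0.5,0],[0,0,0.8],-1],[[-0.05,0.9,0],[0,0,0.8],-1],[[-0.08,1.3,0],[0,0,0.8],-1],[[-0.1,1.65,0],[0,0,0.8],-1],[[-0.11,1.85,0],[0,0,0.2],-1],[[-0.11,2,0],[0,0,-1],-1],[[-0.11,2.12,0],[0,0,-2.3],-1],[[-0.08,2.23,0],[0,0,-3.7],-1],[[-0.05,2.34,0],[0,0,-5.1],-1],[[0,2.43,0],[0,0,-6.5],-1],[[0.07,2.51,0],[0,0,-7.9],-1]]'
python3 - <<'E'
from h import *
plan([(50,44,.148,0),(50,60,.148,0),(50,93,.148,0)])
a=manip.camera("side")[70:220,160:310];b=manip.camera("scene")[80:230,160:310]
cv2.imwrite("pics/c4.png",np.hstack([cv2.resize(x,(396,396),interpolation=cv2.INTER_CUBIC) for x in(a,b)]))
E
```

```text
clock: 9.32
ee_pos: [0.6301, 0.0618, 0.148]
ee_rot: [[-1.0, -0.009, 0.0], [-0.009, 1.0, -0.0], [-0.0, -0.0, -1.0]]
contact_force: [-0.4, -0.2, -3.0]
grip_width: 0.0174
gripper_force: 60.4
now stand [48.6   33.177] z 0.14802177244874934 rel yaw -15.463711538306143 F [-0.401 -0.236 -3.038] t 9.3167 w 0.017380281587739285
[0.04 0.27 0.  ] turn z -3.09
[0.15 0.66 0.  ] turn z -3.09
[0.37 1.45 0.  ] turn z -3.09
```

View pics/c4.png

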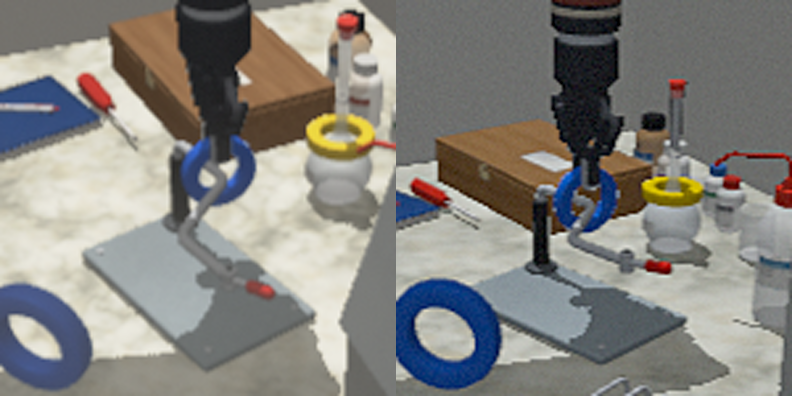

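```bash
python3 -m pendant '[[[0.02,0.12,0],[0,0,-1.2],-1],[[0.04,0.25,0],[0,0,-2.4],-1],[[0.07,0.4,0],[0,0,-3.1],-1],[[0.15,0.66,0],[0,0,-3.1],-1],[[0.22,0.92,0],[0,0,-3.1],-1],[[0.29,1.17,0],[0,0,-3.1],-1],[[0.34,1.33,0],[0,0,-3.1],-1],[[0.34,1.33,0],[0,0,-3.1],-1]]'
python3 - <<'E'
from h import *
plan([(50,95,.137,0),(50,100,.137,0)])
E
```

```text
clock: 10.08
ee_pos: [0.6156, 0.1165, 0.1481]
ee_rot: [[-0.963, -0.269, -0.0], [-0.269, 0.963, 0.0], [0.0, 0.0, -1.0]]
contact_force: [1.2, 0.2, -2.9]
grip_width: 0.0166
gripper_force: 60.4
now stand [49.814 89.769] z 0.1481189373131665 rel yaw -0.4199795879662247 F [ 1.244  0.195 -2.945] t 10.0833 w 0.016583299473302417
[-0.    0.13  0.28] turn z -0.08
[-0.    0.26  0.28] turn z -0.08
```

```bash
python3 -m pendant '[[[0,0,0.12],[0,0,0],-1],[[0,0,0.25],[0,0,0],-1],[[0,0.04,0.25],[0,0,0],-1],[[0,0.08,0.25],[0,0,0],-1],[[0,0.12,0.25],[0,0,0],-1],[[0,0.12,0.25],[0,0,0],-1]]'
python3 -m pendant '[[[0,0.03,0],[0,0,0],-1],[[0,0.06,0],[0,0,0],-1],[[0,0.06,0],[0,0,0],-1]]'
```

```text
clock: 10.58
ee_pos: [0.6149, 0.1195, 0.1382]
ee_rot: [[-0.963, -0.268, 0.0], [-0.268, 0.963, -0.0], [-0.0, -0.0, -1.0]]
contact_force: [-0.4, 0.1, -2.6]
grip_width: 0.0169
gripper_force: 60.4
clock: 10.83
ee_pos: [0.6146, 0.1211, 0.1383]
ee_rot: [[-0.963, -0.268, 0.001], [-0.268, 0.963, -0.002], [-0.0, -0.002, -1.0]]
contact_force: [1.3, -3.7, -2.8]
grip_width: 0.0167
gripper_force: 60.4
```

```bash
python3 -m pendant '[[[0,0,0],[0,0,0],-1],[[0,0,0],[0,0,0],-0.4],[[0,0,0],[0,0,0],-0.2],[[0,0,0],[0,0,0],0],[[0,0,0],[0,0,0],0],[[0,0,-0.5],[0,0,0],0],[[0,0,-1.2],[0,0,0],0],[[0,0,-2],[0,0,0],0],[[0,0,-2.8],[0,0,0],0],[[0,0,-3.4],[0,0,0],-0.5],[[0,0,-3.6],[0,0,0],-1],[[0,0,-3.6],[0,0,0],-1]]'
python3 - <<'E'
from h import *
import pickle
plan([(-20,-175,.29,-70)])
a=manip.camera("side")[70:220,160:310];b=manip.camera("scene")[80:230,160:310]
cv2.imwrite("pics/c5.png",np.hstack([cv2.resize(x,(396,396),interpolation=cv2.INTER_CUBIC) for x in(a,b)]))
E
```

```text
clock: 11.83
ee_pos: [0.6153, 0.1219, 0.2849]
ee_rot: [[-0.963, -0.268, 0.004], [-0.268, 0.963, 0.0], [-0.004, -0.001, -1.0]]
contact_force: [0.8, -0.3, -0.7]
grip_width: 0.0067
gripper_force: 0.0
now stand [50.998 95.044] z 0.2848503474925784 rel yaw -0.426368461009929 F [ 0.774 -0.293 -0.725] t 11.8333 w 0.006720178049900406
[ 1.72 -6.76 -0.13] turn z 13.91
```

View pics/c5.png

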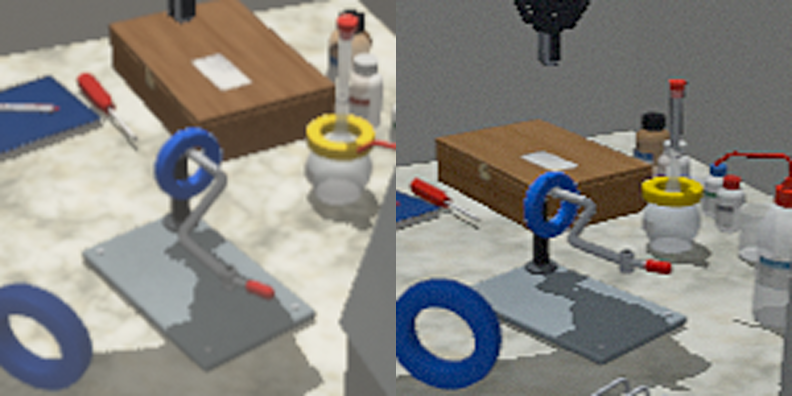

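The ring hangs against the sleeved upright (side crop (188,162)). Now the keeper: push it with the shut fingers from its −x side.

Run:
```python
from h import *
def P(th,r=38,c=20):return (-50+r*np.sin(th)-c*np.cos(th),-120-r*np.cos(th)-c*np.sin(th))
plan([(-70,-170,.285,0),(-70,-170,.118,0)])
print("relative to (-70,-170) in tool units (x,y):")
for th,c in((.3,26),(.5,21),(.7,21),(.9,21),(1.1,21),(1.3,21),(1.45,21),(1.6,21),(1.6,30),(1.6,50)):
    p=P(th,38,c);print(th,np.round(p,1),np.round([-(p[0]+70)/40,(p[1]+170)/40],2))
```

```text
now stand [49.922 95.268] z 0.2809973091953995 rel yaw -0.4310517697273326 F [-0.238  0.259 -0.183] t 11.9333 w 0.0004341969877138335
[ 2.95 -6.65 -0.1 ] turn z -0.09
[ 2.94 -6.66  4.08] turn z -0.09
relative to (-70,-170) in tool units (x,y):
0.3 [ -63.6 -164. ] [-0.16  0.15]
0.5 [ -50.2 -163.4] [-0.49  0.16]
0.7 [ -41.6 -162.6] [-0.71  0.19]
0.9 [ -33.3 -160.1] [-0.92  0.25]
1.1 [ -25.7 -156. ] [-1.11  0.35]
1.3 [ -19.  -150.4] [-1.27  0.49]
1.45 [ -14.8 -145.4] [-1.38  0.61]
1.6 [ -11.4 -139.9] [-1.46  0.75]
1.6 [ -11.1 -148.9] [-1.47  0.53]
1.6 [ -10.6 -168.9] [-1.49  0.03]
```

```bash
python3 -m pendant '[[[0.2,-0.4,0],[0,0,0],-1],[[0.5,-1.2,0],[0,0,0],-1],[[0.9,-2,0],[0,0,0],-1],[[1.25,-2.8,0],[0,0,0],-1],[[1.6,-3.6,0],[0,0,0],-1],[[2,-4.4,0],[0,0,0],-1],[[2.3,-5.2,0],[0,0,0],-1],[[2.65,-6,0],[0,0,0],-1],[[2.9,-6.5,0],[0,0,0],-1],[[2.95,-6.65,0],[0,0,0],-1],[[2.95,-6.65,0],[0,0,0],-1]]'
python3 -m pendant '[[[0,0,0.3],[0,0,0],-1],[[0,0,1],[0,0,0],-1],[[0,0,1.8],[0,0,0],-1],[[0,0,2.6],[0,0,0],-1],[[0,0,3.4],[0,0,0],-1],[[0,0,3.9],[0,0,0],-1],[[0,0,4.05],[0,0,0],-1],[[0,0,4.05],[0,0,0],-1]]'
python3 - <<'E'
from h import *
plan([(-70,-170,.118,0)])
E
```

```text
clock: 12.85
ee_pos: [0.5711, -0.1673, 0.2799]
ee_rot: [[-0.964, -0.266, -0.003], [-0.266, 0.964, 0.001], [0.002, 0.002, -1.0]]
contact_force: [-1.2, 0.7, 0.3]
grip_width: -0.0001
gripper_force: 0.0
clock: 13.52
ee_pos: [0.5708, -0.1641, 0.1177]
ee_rot: [[-0.963, -0.27, -0.004], [-0.27, 0.963, 0.002], [0.003, 0.003, -1.0]]
contact_force: [0.4, 0.1, 0.6]
grip_width: -0.0
gripper_force: 0.0
now stand [ -70.624 -167.585] z 0.11771304225376064 rel yaw -0.3538264183233082 F [0.408 0.126 0.589] t 13.5167 w -3.2989107506506856e-05
[-0.02 -0.06 -0.01] turn z -0.07
```

```bash
python3 -m pendant '[[[-0.18,0.08,0],[0,0,0],-1],[[-0.35,0.09,0],[0,0,0],-1],[[-0.5,0.1,0],[0,0,0],-1],[[-0.62,0.11,0],[0,0,0],-1],[[-0.73,0.13,0],[0,0,0],-1],[[-0.84,0.16,0],[0,0,0],-1],[[-0.94,0.19,0],[0,0,0],-1],[[-1.04,0.24,0],[0,0,0],-1],[[-1.13,0.3,0],[0,0,0],-1],[[-1.21,0.36,0],[0,0,0],-1],[[-1.29,0.43,0],[0,0,0],-1],[[-1.35,0.5,0],[0,0,0],-1]]'
python3 -m pendant '[[[-0.04,0.06,0],[0,0,0],-1],[[-0.08,0.12,0],[0,0,0],-1],[[-0.12,0.18,0],[0,0,0],-1],[[-0.12,0.18,0],[0,0,0],-1]]'
python3 - <<'E'
from h import *
plan([(-11,-175,.118,0)])
W=manip.camera_info("wrist")
a=manip.camera("side")[90:240,160:310];b=manip.camera("scene")[100:250,180:330]
cv2.imwrite("pics/c6.png",np.hstack([cv2.resize(x,(396,396),interpolation=cv2.INTER_CUBIC) for x in(a,b)]))
E
```

```text
clock: 14.52
ee_pos: [0.6189, -0.1321, 0.1201]
ee_rot: [[-0.963, -0.268, 0.0], [-0.268, 0.963, -0.0], [-0.0, -0.0, -1.0]]
contact_force: [-0.6, -1.0, -0.4]
grip_width: -0.0
gripper_force: 0.6
clock: 14.85
ee_pos: [0.6215, -0.1236, 0.1201]
ee_rot: [[-0.963, -0.269, 0.0], [-0.269, 0.963, 0.0], [-0.0, 0.0, -1.0]]
contact_force: [-0.1, -0.1, 0.1]
grip_width: 0.0
gripper_force: 0.1
now stand [ -10.729 -142.69 ] z 0.12013057896974763 rel yaw -0.4105572069553318 F [-0.056 -0.117  0.136] t 14.85 w 2.9781321493065857e-05
[ 0.   -0.81  0.05] turn z -0.08
```

View pics/c6.png

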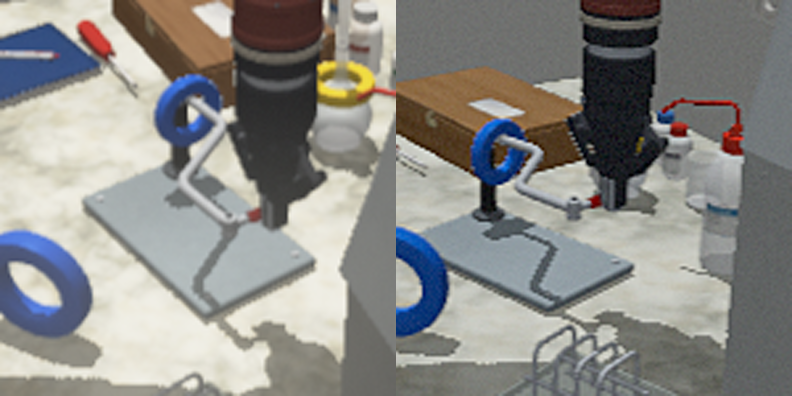

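The keeper has swung across most of the way (red just behind the finger at side crop (255,215)). I'll nudge it further and watch the force.

```bash
python3 -m pendant '[[[0,0.04,0],[0,0,0],-1],[[0,0.08,0],[0,0,0],-1],[[0,0.08,0],[0,0,0],-1]]'
python3 -m pendant '[[[0,0.03,0],[0,0,0],-1],[[0,0.06,0],[0,0,0],-1],[[0,0.06,0],[0,0,0],-1]]'
```

```text
clock: 15.2
ee_pos: [0.6205, -0.121, 0.1202]
ee_rot: [[-0.963, -0.268, 0.0], [-0.268, 0.963, -0.0], [-0.0, -0.0, -1.0]]
contact_force: [1.6, 0.4, 1.5]
grip_width: -0.0001
gripper_force: 0.3
clock: 15.45
ee_pos: [0.6199, -0.1187, 0.1202]
ee_rot: [[-0.963, -0.268, 0.0], [-0.268, 0.963, -0.0], [-0.0, -0.0, -1.0]]
contact_force: [0.6, -0.4, 0.7]
grip_width: 0.0
gripper_force: 0.4
```

```bash
python3 -m pendant '[[[0,-0.3,0],[0,0,0],-1],[[0,-0.7,0],[0,0,0],-1],[[0,-1,0],[0,0,0],-1],[[0,-1,-0.7],[0,0,0],-1],[[0,-1,-1.5],[0,0,0],-1],[[0,-1,-2.3],[0,0,0],-1],[[0,-1,-3.1],[0,0,0],-1],[[0.2,-1.5,-3.8],[0,0,0],-1],[[0.3,-2,-4],[0,0,0],-1],[[0.3,-2.5,-4],[0,0,0],-1],[[0.3,-2.5,-4],[0,0,0],-1]]'
cat > m.py <<'E'
from h import *
def red(n,X,r=26):
    c=manip.camera_info(n);im=manip.camera(n);h=cv2.cvtColor(im,cv2.COLOR_BGR2HSV)
    m=cv2.inRange(h,(0,130,80),(8,255,255))|cv2.inRange(h,(172,130,80),(180,255,255))
    k=np.zeros_like(m);cv2.circle(k,tuple(int(v) for v in proj(c,X)),r,255,-1);m&=k
    N,l,s,g=cv2.connectedComponentsWithStats(m);i=1+np.argmax(s[1:,4]);print(n,s[i],g[i]);return c,g[i]
piv=np.array([.577,-.112,.125]);ya=np.radians(16);ex=np.array([np.cos(ya),np.sin(ya)]);ey=np.array([-ex[1],ex[0]])
L=[]
for n in("scene","side"):
    try:
        v=red(n,piv+[.03,0,0]);L.append(v);q=plane(*v,.125)[:2]-piv[:2];print(q@ex,q@ey,"angle",np.arctan2(q@ex,-(q@ey)))
    except ValueError as e:print(n,"none")
if len(L)==2:q=tri(L);print(q);q=q[:2]-piv[:2];print("angle",np.arctan2(q@ex,-(q@ey)))
print(manip.get_state()["ee_pos"])
E
python3 m.py
```

```text
clock: 16.37
ee_pos: [0.6355, -0.2227, 0.2802]
ee_rot: [[-0.964, -0.265, 0.001], [-0.265, 0.964, -0.002], [-0.0, -0.002, -1.0]]
contact_force: [0.5, -0.4, -1.0]
grip_width: -0.0
gripper_force: 0.0
scene [252 173   7   5  23] [255.391 174.696]
0.037984284467534886 -0.0010333031436928714 angle 1.543599595817158
side [254 167   8   5  22] [257.5   168.773]
0.039645692797151584 0.0025855751302856227 angle 1.6359211502917792
[ 0.615 -0.099  0.124]
angle 1.6256514468684058
[ 0.635 -0.22   0.279]
```

The keeper reads about 1.6 rad. One last check of the ring before handing in.

Run:
```python
from h import *
X=np.array([.6145,.1225,.107]);L=[]
for n in("scene","side"):
    c=manip.camera_info(n);h=cv2.cvtColor(manip.camera(n),cv2.COLOR_BGR2HSV);m=cv2.inRange(h,(100,110,40),(130,255,255))
    k=np.zeros_like(m);p=proj(c,X);cv2.circle(k,tuple(int(v) for v in p),24,255,-1);m&=k
    N,l,s,g=cv2.connectedComponentsWithStats(m);i=1+np.argmax(s[1:,4]);hu=cv2.convexHull(cv2.findNonZero((l==i).astype(np.uint8)));M=cv2.moments(hu)
    g=np.array([M["m10"],M["m01"]])/M["m00"];print(n,p,g,s[i]);L.append((c,g))
print(tri(L));s=manip.get_state();print(s["contact_force"],s["clock"])
```

```text
scene [217.944 156.637] [218.328 156.893] [208 145  22  25 307]
side [230.422 131.561] [230.588 130.936] [219 118  24  27 332]
[0.618 0.128 0.105]
[-0.42   0.086  0.619] 16.5667
```

```bash
python3 -c "
from rig import manip
print(manip.close_job())"
```

```text
the job is handed in; nothing more can be done
None
```

I handed the job in at about 16.6 s: the blue ring hangs against the sleeved upright and the keeper stands across the rod at about 1.6 rad, both measured from the cameras. The arm never went near the wash bottle or the beaker and is clear of everything, but the judge returned no verdict.

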